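# Swap the recorder cartridge in a push-push bay

### The arm

A 6-joint arm with a two-finger parallel gripper is mounted at the origin on a cart in front of the work surface, level with it; the furniture and walls round the work are solid. World frame = base frame: x ahead of the robot, y to its left, z up, the work surface at z = 0. Lengths are in m, angles in rad, forces in N, time in s.
With the tool pointing down it reaches from about 0.3 to 0.875 m from the base axis. Payload 6.4 kg.
Tool frame: the origin (TCP) lies midway between the tips of the shut fingers; the grasp point (between the pads) lies 19 mm behind it; z points along the fingers, y is the line along which they close (so a half turn about z gives the same grasp; the last joint's range is limited). The gripper opens to 88 mm and grips with 3 to 60 N. Pads are 18 mm wide; open, the fingers measure 123 mm over their backs; the gripper's body (75 mm by 187 mm) begins 45 mm behind the grasp point.
Start: joints at [-1.468, 0.181, 1.607, -0, 1.354, -0.206], TCP at [0.175, -0.548, 0.209] pointing down, gripper open.
Joint ranges: [-2.99, 2.99], [-0.89, 2.07], [0.3, 2.58], [-1.14, 4.28], [0, 2.63], [-3.12, 3.12]. Speed limits (rad/s): [2.57, 2.57, 3.01, 3.14, 3.14, 3.14].

### API

Orientations are given as a 3x3 rotation matrix whose columns are the frame's x, y, z axes.
In Python, from cell import robot gives the robot as it stands.
- The arm moves only by the shell command python3 -m inch 'ROWS' [OPENING] [FORCE]. ROWS is JSON, a list of rows, each a list of 2 entries, a list of its own where there are three numbers: the shift along the world's x, y, z in m, then the turn, a rotation vector about the world's x, y, z in degrees. A call has 1 to 10 rows; each row shifts and turns the commanded pose from where the row before left it; what a row does not reach is not made up. A row lasts 1/12 s, in which the tool goes at most 41.7 mm and 7.16 degrees, less where a joint would pass 70% of its speed; a pose out of reach is approached as far as the arm can. A call is refused whole if a number of a shift passes 0.0417 or a number of a turn 7.16, either way. A call with a gripper value outside its range is refused whole. OPENING is the finger opening in m, from 0 to 0.0881, set as the call begins (- or left out, the last holds). The fingers move at their own pace and stop on an object; FORCE is the grip in N (left out, the last holds). Time passes only in rows, so rows that do not move let the fingers close. It gives the time, the measured TCP pose, the force, the opening and the grip force at its end, in the units of the state.
- robot.observe(): the state, without advancing time (a new reading comes with each control period).
- robot.snapshot(name): name is "scene" or "top" or "wrist"; returns the picture (480x640x3 uint8, red, green, blue); there is no depth.
- robot.camera_info(name): a dict with "K" (3x3 intrinsics, pixels), "rvec" (rotation vector, rad) and "tvec" (3), from world to camera coordinates, as OpenCV has them. Camera axes: x right, y down, z forward; pixel columns grow to the right and rows downward; lengths in m; the calibration is good to about 2 mm. The wrist camera is an equidistant fisheye: a pixel r from the principal point sees the ray r / f radians off the axis. A picture is of the moment at which its call begins: read the wrist's pose just before it. camera_info takes no time and is no camera call; for the wrist camera it gives the pose at the moment of the call.
- robot.finish_job(): hands the job in; it is judged then, once.
The state is a dict: "time": time; "q": joint angles; "joint_velocities": joint speeds; "joint_torque": joint torques, N m; "tool_pos": TCP position; "tcp_rot": TCP orientation; "wrist_force": force on the tool from outside, world axes, zero at the start; "torque": the same for the moment, N m; "grip_width": finger opening in m; "grip_force": force on a finger pad.
Only numpy, scipy, OpenCV 4.12 (cv2) and the standard library are available. Lean on these libraries where they do the work, as an engineer would, in place of code of your own. Each camera call takes 0.05 s, during which the arm holds its last target. There are 200 camera calls.

### The job

Change the cartridge in the data logger: press the orange one down until its push-push catch lets go and it pops up by itself, take it out and put it into the grey tray. Then put the blue cartridge from the stand into the slot and push it down until the catch holds it down. Press gently, by feel: the catch breaks if it is forced; and do not disturb the other things on the bench.

Things in the scene. Friction and masses are not known exactly. Their poses are not given: they have to be found in the camera images.
- console: Data logger fixed to the bench: grey box 150 x 130 mm, 77 mm high, white front panel facing its -x; a black collar round the cartridge slot rises to 85 mm. Origin: centre of its underside; x to its back, y to its left, z up. A sprung carriage in the slot carries the cartridge without gripping it. A force above 25 N, down or sideways, from a cartridge on the logger breaks the catch.
- slot (a point): Centre of the slot's mouth, level with the top of the black collar, 85 mm above the bench. The upright slot is 23 mm (console x) by 49 mm (y), 20 mm behind the console's centre; its mouth widens by 5 mm on every side over the top 8 mm. A cartridge goes in upright with its thin side along the console's x.
- bay_up (a point): Mean place of a cartridge's foot when the carriage is free (up), 44 mm above the bench; it is 33 to 55 mm from logger to logger, so the cartridge shows 32 to 54 mm above the collar. Pushing down takes 3 to 8 N; coming up is damped.
- bay_held (a point): Mean place of the foot when the catch holds the carriage down, 24 mm above the bench; it is 16 to 32 mm from logger to logger (the cartridge shows 15 to 31 mm above the collar). Always 11 mm or more below that logger's up place.
- bay_stop (a point): Mean place of the foot at the bottom stop, 14 mm above the bench; 8 to 19 mm from logger to logger, which cannot be seen: 24 to 36 mm below its up place, 7 to 13 mm below its held place. The catch changes over (holds, or lets go) only in the last 1 mm before the stop, on release. At the stop the force rises by some 25 N per mm; pushing slowly (10 mm/s or less) until about 12 N is felt is enough.
- used_cartridge: Orange cartridge, full, standing in the logger's slot, held down by the catch: 20 mm thick (x) x 46 mm wide (y) x 84 mm tall (z, upright) with black grip ribs at the top of its broad faces, about 80 g, the same either way round. Origin: centre of its foot.
- used_cartridge_mid (a point): Centre of the orange cartridge, 42 mm above its foot.
- fresh_cartridge: Blue cartridge, blank, standing upright in the stand: 20 mm thick (x) x 46 mm wide (y) x 84 mm tall (z, upright) with black grip ribs at the top of its broad faces, about 80 g, the same either way round. Origin: centre of its foot.
- stand: White stand fixed to the bench, 60 x 90 mm, 36 mm high, with one pocket (26 x 52 mm, 28 mm deep) in which the blue cartridge stands loosely, its foot 8 mm above the bench, thin across the stand's x. Origin: centre of its underside.
- tray: Grey open tray fixed to the bench, 160 (x) x 120 (y) mm, 30 mm high, walls and floor 4 mm. Origin: centre of its underside. The orange cartridge may stand or lie in it.
- green_pot: Bystander: loose sample pot with a green lid, 46 mm wide, 50 mm high. Origin: centre of its underside.
- amber_bottle: Bystander: loose brown glass bottle with black cap, 68 mm wide, 156 mm high. Origin: centre of its underside.
- timer: Bystander: loose white countdown timer, 62 x 66 x 19 mm. Origin: centre of its underside.
- marker: Bystander: loose white felt marker with red cap, 132 mm long (y), 19 mm thick. Origin: centre of its underside.
Not all that is in view belongs to the job. There is more than one size of the console; the one meant has the size given above.

How it is judged:
By the outcome, as a careful person would: the job done as asked, in the order asked, and still so for the second after the job is handed in, with the robot touching nothing.
It also fails if it takes over 72 s, if anything falls off the work surface, if the arm or the gripper's body presses on something with over 40 N, if the wrist force passes 120 N, or if a joint passes its speed limit or range.

## Working session

There is one attempt and no reset: what is moved stays moved. The work goes in short steps, Python scripts to look and compute and a shell command to move; the robot and the scene stay as the last step left them, time stands still between calls to the robot, and variables do not carry over. Pictures are saved under pics/ and viewed, at most 10 in all, crops included, and the job is handed in when it is done.

```bash
ls; mkdir -p pics; python3 - <<'E'
from cell import robot
import cv2,numpy as np
np.set_printoptions(precision=4,suppress=True)
for n in ("scene","top"):
    im=robot.snapshot(n); cv2.imwrite(f"pics/{n}0.png",im[:,:,::-1])
    c=robot.camera_info(n); print(n,c)
print(robot.observe())
E
```

```text
pics
scene {'K': array([[486.5665,   0.    , 324.3673],
       [  0.    , 486.5665, 236.3235],
       [  0.    ,   0.    ,   1.    ]]), 'rvec': array([ 1.855 , -0.8603,  0.5685]), 'tvec': array([-0.3717,  0.2773,  0.9668])}
top {'K': array([[597.1984,   0.    , 326.0903],
       [  0.    , 597.1984, 242.1049],
       [  0.    ,   0.    ,   1.    ]]), 'rvec': array([ 2.2234, -1.9887,  0.205 ]), 'tvec': array([-0.062 ,  0.5847,  1.1839])}
{'time': 0.1, 'q': array([-1.4683,  0.1815,  1.6078, -0.    ,  1.3538, -0.2063]), 'joint_velocities': array([ 0.0011, -0.0014, -0.0018,  0.0005, -0.0002, -0.0012]), 'joint_torque': array([  0.0006, -43.4818, -34.2695,   0.0703,   0.034 ,  -0.    ]), 'tool_pos': array([ 0.1747, -0.5473,  0.2082]), 'tcp_rot': array([[ 0.9527,  0.3039, -0.0002],
       [ 0.3039, -0.9527,  0.0015],
       [ 0.0003, -0.0015, -1.    ]]), 'wrist_force': array([0.8181, 0.333 , 0.5478]), 'torque': array([ 0.0418,  0.0121, -0.057 ]), 'grip_force': 0.0, 'grip_width': 0.08798725048938792}
```

View pics/top0.png

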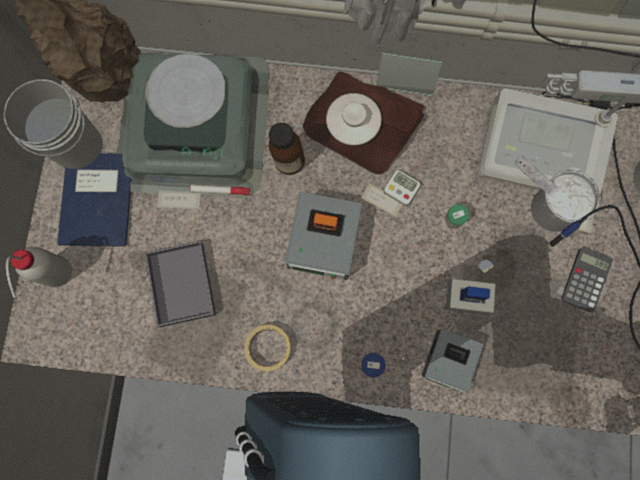

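View pics/scene0.png

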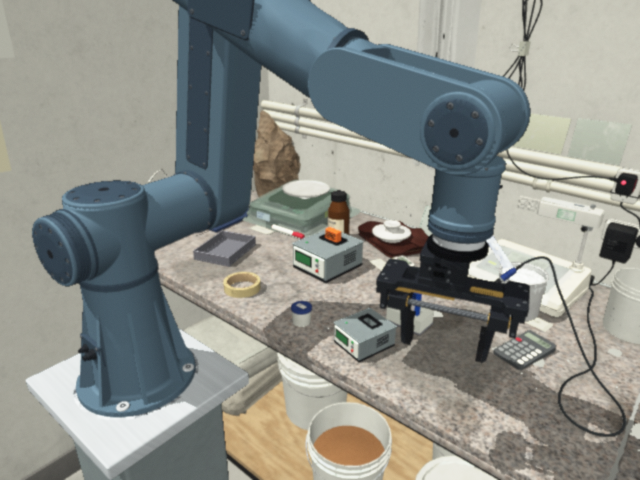

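The top view shows the orange cartridge at about (326,222) in the larger console. The blue one is in the stand at (477,294), and the tray is at (182,285). The console at (454,358) is the small decoy. Next I'll measure.

```bash
cat > h.py <<'E'
import cv2,numpy as np
from scipy.spatial.transform import Rotation as R
np.set_printoptions(precision=4,suppress=True)
def ray(c,uv,fish=False):
    uv=np.asarray(uv,float); K=c['K']; Rm=R.from_rotvec(np.ravel(c['rvec'])).as_matrix(); t=np.ravel(c['tvec'])
    d=np.array([(uv[0]-K[0,2])/K[0,0],(uv[1]-K[1,2])/K[1,1],1.])
    if fish:
        r=np.hypot(d[0],d[1]); s=np.sin(r)/r if r>1e-9 else 1.
        d=np.array([d[0]*s,d[1]*s,np.cos(r)])
    return -Rm.T@t, Rm.T@(d/np.linalg.norm(d))
def plane(c,uv,z,fish=False):
    o,d=ray(c,uv,fish); return o+d*(z-o[2])/d[2]
def tri(*rs):
    A=0;b=0
    for o,d in rs: P=np.eye(3)-np.outer(d,d); A=A+P; b=b+P@o
    p=np.linalg.solve(A,b); return p,[float(np.linalg.norm((np.eye(3)-np.outer(d,d))@(p-o))) for o,d in rs]
def mask(im,kind):
    h=cv2.cvtColor(im,cv2.COLOR_RGB2HSV)
    lo,hi={'orange':((5,150,80),(20,255,255)),'blue':((105,130,40),(130,255,255))}[kind]
    return cv2.inRange(h,lo,hi)
def blobs(m,amin=30):
    n,l,s,c=cv2.connectedComponentsWithStats(m)
    return [(s[i],c[i],cv2.minAreaRect(np.argwhere(l==i)[:,::-1].astype(np.float32))) for i in range(1,n) if s[i][4]>=amin]
E
python3 - <<'E'
from h import *
from cell import robot
top=cv2.imread('pics/top0.png')[:,:,::-1].copy();sc=cv2.imread('pics/scene0.png')[:,:,::-1].copy()
ct=robot.camera_info('top');cs=robot.camera_info('scene')
for k in('orange','blue'):
    for n,im in(('top',top),('scene',sc)):
        for b in blobs(mask(im,k)):print(k,n,b[0],b[1],b[2])
print('console',[plane(ct,p,.077)for p in((303,193),(361,202),(347,275),(288,265))])
print('tray',[plane(ct,p,.03)for p in((148,249),(205,242),(214,317),(158,327))])
print('stand',[plane(ct,p,.036)for p in((452,279),(495,281),(494,312),(450,309))])
print('orange',plane(ct,(326,222),.108),'blue',plane(ct,(477,292),.092))
print('bottle',plane(ct,(281,133),.156),plane(ct,(290,160),0),'pot',plane(ct,(458,214),.05),'timer',plane(ct,(403,187),.019))
ims=[cv2.resize(top[180:320,280:500],None,fx=3.6,fy=3.6,interpolation=2)]
cv2.imwrite('pics/topc.png',ims[0][:,:,::-1])
E
```

```text
orange top [313 213  25  17 264] [325.0909 219.9773] ((324.77685546875, 220.93124389648438), (23.518945693969727, 13.381468772888184), 10.007980346679688)
orange scene [329 202  16  17 176] [335.8068 209.0682] ((336.4100036621094, 210.12997436523438), (14.9906644821167, 15.697771072387695), 8.130102157592773)
orange scene [325 228  17  15 186] [332.8333 234.8602] ((332.9482727050781, 234.8793182373047), (17.26966667175293, 12.070196151733398), 21.801406860351562)
orange scene [485 290  17   6  43] [493.1628 292.9302] ((492.9423522949219, 292.7884521484375), (16.669872283935547, 3.1378581523895264), 11.309932708740234)
blue top [465 287  24  12 211] [477.0095 292.3223] ((476.6188049316406, 292.3118896484375), (23.582380294799805, 9.651861190795898), 5.710593223571777)
blue scene [502 269  14  11  64] [508.1094 273.6562] ((508.80902099609375, 273.494384765625), (4.6639909744262695, 15.263969421386719), 57.9946174621582)
blue scene [412 294   9   6  44] [416.2955 296.2045] ((416.0, 296.5), (5.0, 8.0), 90.0)
blue scene [292 302  19  11 107] [301.3832 308.0748] ((301.0, 307.0), (10.0, 18.0), 90.0)
blue scene [415 306   5   9  36] [416.6389 310.0833] ((417.0, 310.0), (8.0, 4.0), 90.0)
console [array([0.6832, 0.0625, 0.077 ]), array([ 0.6773, -0.0598,  0.077 ]), array([ 0.5213, -0.0468,  0.077 ]), array([0.5284, 0.0748, 0.077 ])]
tray [array([0.5371, 0.379 , 0.03  ]), array([0.5656, 0.2608, 0.03  ]), array([0.4101, 0.218 , 0.03  ]), array([0.3768, 0.3302, 0.03  ])]
stand [array([ 0.5437, -0.2674,  0.036 ]), array([ 0.5495, -0.3573,  0.036 ]), array([ 0.4845, -0.3587,  0.036 ]), array([ 0.4805, -0.2675,  0.036 ])]
orange [0.6191 0.007  0.108 ] blue [ 0.5138 -0.3077  0.092 ]
bottle [0.7789 0.1152 0.156 ] [ 0.7787  0.1063 -0.    ] pot [ 0.6816 -0.2678  0.05  ] timer [ 0.7379 -0.1498  0.019 ]
```

View pics/topc.png

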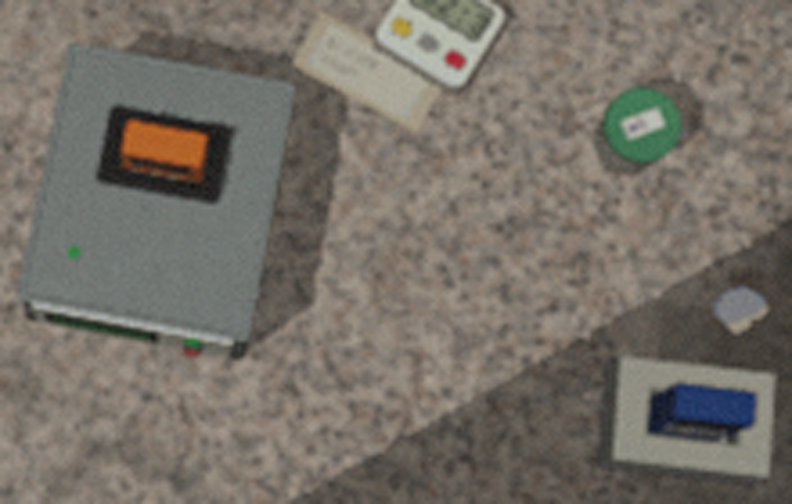

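The crop shows clean outlines for the orange cartridge, the console top and the blue cartridge in its stand. Console yaw is about -4° and stand yaw about +2°. Next I'll look at the blue cartridge with the wrist camera from two places, then go on to the console.

```bash
python3 -m inch '[[[0.028,0.023,0.004],[0,0,6.8]],[[0.028,0.023,0.004],[0,0,6.8]],[[0.028,0.023,0.004],[0,0,6.8]],[[0.028,0.023,0.004],[0,0,6.8]],[[0.028,0.023,0.004],[0,0,6.8]],[[0.028,0.023,0.004],[0,0,6.8]],[[0.028,0.023,0.004],[0,0,6.8]],[[0.028,0.023,0.004],[0,0,6.8]],[[0.028,0.023,0.004],[0,0,6.8]],[[0.028,0.023,0.004],[0,0,6.8]]]' 0
python3 -m inch '[[[0,0,0],[0,0,0]],[[0,0,0],[0,0,0]],[[0,0,0],[0,0,0]]]'
cat > snap.py <<'E'
import sys,pickle
from h import *
from cell import robot
o=robot.observe();c=robot.camera_info('wrist');im=robot.snapshot('wrist')
n=sys.argv[1];cv2.imwrite(f'pics/{n}.png',im[:,:,::-1]);pickle.dump((c,o),open(f'pics/{n}.pkl','wb'))
C,d=ray(c,(c['K'][0,2],c['K'][1,2]),True)
print(n,o['time'],o['tool_pos'],o['tcp_rot'][:,1],'cam',C,'axis',d,'f',c['K'][0])
for k in('orange','blue'):
    for b in blobs(mask(im,k),80):print(k,b[0],b[1],b[2])
E
python3 snap.py w0
```

```text
time: 0.93
tool_pos: [0.4558, -0.3162, 0.2489]
tcp_rot: [[0.069, 0.998, -0.0], [0.998, -0.069, 0.0], [0.0, -0.0, -1.0]]
wrist_force: [1.1, -0.1, -0.0]
grip_width: 0.0235
grip_force: 0.0
time: 1.18
tool_pos: [0.4543, -0.3178, 0.2485]
tcp_rot: [[0.076, 0.997, -0.001], [0.997, -0.076, 0.0], [0.0, -0.001, -1.0]]
wrist_force: [0.6, 0.8, -0.9]
grip_width: 0.0034
grip_force: 0.0
w0 1.1833 [ 0.4543 -0.3178  0.2485] [ 0.9971 -0.0759 -0.0011] cam [ 0.4603 -0.2451  0.4242] axis [-0.0224 -0.2788 -0.9601] f [371.6483   0.     313.2844]
blue [183   9  26  14  80] [193.6375  14.675 ] ((194.70001220703125, 13.900005340576172), (7.602630138397217, 26.385601043701172), 63.43495178222656)
blue [206  13  14  25  98] [213.2551  23.4184] ((213.72947692871094, 23.97541618347168), (24.198972702026367, 11.907430648803711), 50.19443130493164)
blue [367 174  22  50 964] [377.9118 199.3859] ((377.87811279296875, 198.70822143554688), (49.003440856933594, 20.356414794921875), 87.87889862060547)
```

View pics/w0.png

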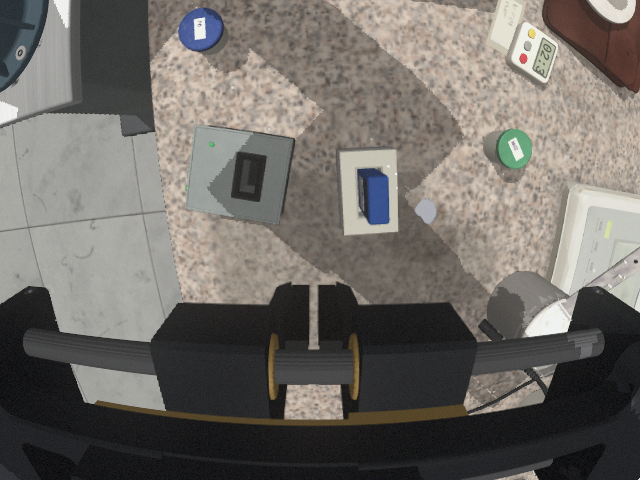

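The wrist view w0 shows the blue cartridge top at about (378,198) in its stand, and the small decoy console at (240,175). I'll take a second blue view, then two views over the console.

```bash
python3 -m inch '[[[0.03,0.005,0],[0,0,0]],[[0.04,0.01,0],[0,0,0]],[[0.04,0.01,0],[0,0,0]],[[0.02,0.005,0],[0,0,0]],[[0,0,0],[0,0,0]],[[0,0,0],[0,0,0]],[[0,0,0],[0,0,0]]]' >/dev/null; python3 snap.py w1
python3 -m inch '[[[0.005,0.025,0],[0,0,0]],[[0.01,0.03,0],[0,0,0]],[[0.01,0.03,0],[0,0,0]],[[0.01,0.03,0],[0,0,0]],[[0.01,0.03,0],[0,0,0]],[[0.01,0.03,0],[0,0,0]],[[0.005,0.025,0],[0,0,0]],[[0,0,0],[0,0,0]],[[0,0,0],[0,0,0]],[[0,0,0],[0,0,0]]]' >/dev/null; python3 snap.py w2
python3 -m inch '[[[-0.03,0,0],[0,0,0]],[[-0.03,0,0],[0,0,0]],[[-0.03,0,0],[0,0,0]],[[-0.03,0,0],[0,0,0]],[[0,0,0],[0,0,0]],[[0,0,0],[0,0,0]],[[0,0,0],[0,0,0]]]' >/dev/null; python3 snap.py w3
python3 - <<'E'
import cv2,numpy as np
g=lambda n:cv2.imread(f'pics/{n}.png')
r=lambda a,w,h:cv2.resize(a,(w,h),interpolation=cv2.INTER_CUBIC)
a=r(g('w0')[140:240,330:430],300,300);b=r(g('w1')[140:260,200:320],300,300)
cv2.imwrite('pics/m1.png',np.vstack([np.hstack([r(g('w2'),400,300),r(g('w3'),400,300)]),np.hstack([a,b,np.zeros((300,200,3),np.uint8)])]))
E
```

```text
w1 1.8167 [ 0.5833 -0.289   0.2484] [ 0.997  -0.0773 -0.0014] cam [ 0.5895 -0.2163  0.4241] axis [-0.0232 -0.2787 -0.9601] f [371.6483   0.     313.2844]
blue [ 81  59  36  38 449] [98.2294 75.5523] ((97.376708984375, 77.17123413085938), (31.28350257873535, 40.056121826171875), 24.443954467773438)
blue [231 214  25  49 891] [243.3423 239.0774] ((243.2230987548828, 238.28463745117188), (47.75337219238281, 19.72152328491211), 82.87498474121094)
w2 2.7 [ 0.6441 -0.0892  0.2493] [ 0.9971 -0.0764  0.0001] cam [ 0.65   -0.0163  0.4249] axis [-0.0215 -0.2798 -0.9598] f [371.6483   0.     313.2844]
orange [ 269   79   27   54 1236] [281.0477 105.1594] ((281.37628173828125, 105.27835083007812), (53.354000091552734, 24.974214553833008), 87.39744567871094)
w3 3.3333 [ 0.5254 -0.0891  0.2498] [ 0.997  -0.0772  0.0019] cam [ 0.531  -0.0163  0.4254] axis [-0.02   -0.2798 -0.9599] f [371.6483   0.     313.2844]
orange [ 399   72   31   53 1301] [416.4581  98.6065] ((414.0, 97.99998474121094), (51.99999237060547, 29.999996185302734), 90.0)
blue [310 385  18  30 483] [318.4576 399.1077] ((318.4569091796875, 399.2672424316406), (29.47845458984375, 16.50088882446289), 86.633544921875)
```

View pics/m1.png

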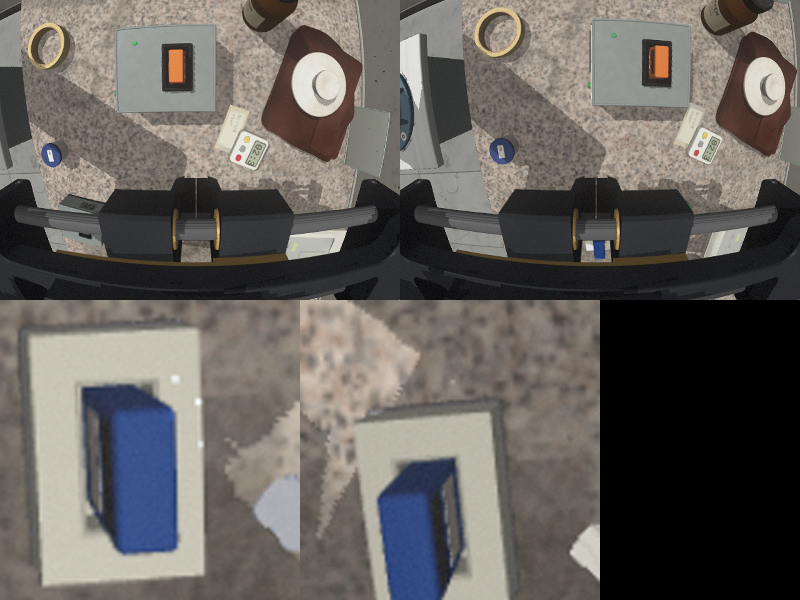

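The montage shows the top faces clearly, brighter than the sides: blue in w0 and w1, orange in w2 at about (352/2·2, 105) and in w3. I'll segment by brightness and triangulate.

```bash
cat > meas.py <<'E'
from h import *
import pickle
def top(n,k):
    im=cv2.imread(f'pics/{n}.png')[:,:,::-1].copy();c,o=pickle.load(open(f'pics/{n}.pkl','rb'))
    m=mask(im,k);m[285:]=0
    b=max(blobs(m,80),key=lambda b:b[0][4]); s=b[0]
    roi=np.zeros_like(m);roi[s[1]:s[1]+s[3],s[0]:s[0]+s[2]]=255; m&=roi
    v=im.max(2); t,_=cv2.threshold(v[m>0].reshape(-1,1),0,255,cv2.THRESH_OTSU)
    hi=m&((v>t)*255).astype(np.uint8); hi=cv2.morphologyEx(hi,cv2.MORPH_OPEN,np.ones((5,5),np.uint8))
    b=max(blobs(hi,50),key=lambda b:b[0][4])
    return c,b,t
def go(k,a,b):
    A,B=top(a,k),top(b,k)
    print(k,A[2],A[1][0],A[1][2],B[2],B[1][0],B[1][2])
    p,e=tri(ray(A[0],A[1][2][0],True),ray(B[0],B[1][2][0],True)); print('centre',p,e)
    for X in(A,B):
        P=np.array([plane(X[0],q,p[2],True) for q in cv2.boxPoints(X[1][2])])
        (cx,cy),(w,h),ang=cv2.minAreaRect((P[:,:2]*1000).astype(np.float32))
        print('  on plane',cx,cy,w,h,ang)
if __name__=='__main__':
    go('blue','w0','w1');go('orange','w2','w3')
E
python3 meas.py; python3 - <<'E'
from h import *
import pickle
c,o=pickle.load(open('pics/w2.pkl','rb'));c3,o3=pickle.load(open('pics/w3.pkl','rb'))
# console top corners picked in the half-size montage
for nm,C,pts in(('w2',c,[(118,27),(214,25),(216,110),(119,110)]),('w3',c3,[(193,21),(291,24),(290,107),(192,104)])):
    print(nm,[plane(C,(p[0]*1.6,p[1]*1.6),.077,True)[:2] for p in pts])
E
```

```text
blue 128.0 [369 178  20  45 810] ((378.446533203125, 200.0019073486328), (44.57872009277344, 18.095605850219727), 87.95458984375) 114.0 [232 218  23  45 803] ((242.8846435546875, 240.07693481445312), (44.280399322509766, 18.605207443237305), 82.87498474121094)
centre [ 0.5149 -0.3097  0.0914] [9.013564551612715e-05, 9.01356455161706e-05]
  on plane 515.17626953125 -310.0588073730469 42.1154670715332 17.17306900024414 89.55016326904297
  on plane 514.6302490234375 -310.043701171875 44.442874908447266 18.467287063598633 89.88935852050781
orange 193.0 [ 270   80   22   51 1095] ((280.5, 105.0), (50.0, 21.0), 90.0) 173.0 [ 408   73   21   51 1028] ((418.0, 97.99998474121094), (49.99999237060547, 19.999996185302734), 90.0)
centre [0.6242 0.0096 0.1066] [2.593947876207431e-06, 2.5939478762071757e-06]
  on plane 624.201416015625 9.781694412231445 43.53025817871094 17.872220993041992 85.32516479492188
  on plane 624.4396362304688 9.894865036010742 45.63646697998047 18.269203186035156 86.12045288085938
w2 [array([0.5384, 0.0849]), array([0.6835, 0.0702]), array([ 0.6771, -0.0593]), array([ 0.5278, -0.0458])]
w3 [array([0.5348, 0.0788]), array([0.6878, 0.0735]), array([ 0.678 , -0.0604]), array([ 0.5235, -0.0476])]
```

Both tops match the given sizes and heights: blue at (0.515, -0.310, 0.091) with yaw ~0°, orange at (0.6243, 0.0098, 0.1066) with yaw -4.3°. Next I'll move the shut fingers to just above the orange cartridge.

```bash
cat > chk.py <<'E'
import sys,numpy as np
from cell import robot
o=robot.observe();f=o['wrist_force'];p=o['tool_pos']
print('chk t%.2f F %s p %s'%(o['time'],np.round(f,1),np.round(p,4)))
sys.exit(1 if f[2]>float(sys.argv[1]) or np.hypot(f[0],f[1])>12 else 0)
E
python3 -m inch '[[[0.02,0.02,0],[0,0,0]],[[0.025,0.025,-0.015],[0,0,0]],[[0.025,0.025,-0.025],[0,0,0]],[[0.02,0.02,-0.03],[0,0,0]],[[0.009,0.009,-0.025],[0,0,0]],[[0,0,-0.02],[0,0,0]],[[0,0,-0.01],[0,0,0]],[[0,0,0],[0,0,0]],[[0,0,0],[0,0,0]],[[0,0,0],[0,0,0]]]'; python3 snap.py w4
```

```text
time: 4.22
tool_pos: [0.6241, 0.0095, 0.1266]
tcp_rot: [[0.076, 0.997, 0.003], [0.997, -0.076, -0.0], [-0.0, 0.003, -1.0]]
wrist_force: [-1.0, 0.2, 0.5]
grip_width: 0.0003
grip_force: 0.0
w4 4.2167 [0.6241 0.0095 0.1266] [ 0.9971 -0.0758  0.0026] cam [0.6294 0.0824 0.3023] axis [-0.0189 -0.2796 -0.9599] f [371.6483   0.     313.2844]
orange [530  36  25  28 183] [540.8579  46.4262] ((539.2876586914062, 46.23286437988281), (20.365163803100586, 29.494373321533203), 20.556041717529297)
orange [ 296  212   37   91 2547] [313.6682 249.7593] ((314.0, 257.0), (90.0, 36.0), 90.0)
```

```bash
python3 -m inch '[[[0,0,-0.006],[0,0,0]],[[0,0,-0.005],[0,0,0]],[[0,0,-0.003],[0,0,0]],[[0,0,0],[0,0,0]]]' >/dev/null && python3 chk.py 9 && python3 -m inch '[[[0,0,-0.0008],[0,0,0]],[[0,0,-0.0008],[0,0,0]],[[0,0,-0.0008],[0,0,0]],[[0,0,-0.0008],[0,0,0]],[[0,0,-0.0008],[0,0,0]]]' >/dev/null && python3 chk.py 9 && python3 -m inch '[[[0,0,-0.0008],[0,0,0]],[[0,0,-0.0008],[0,0,0]],[[0,0,-0.0008],[0,0,0]],[[0,0,-0.0008],[0,0,0]]]' >/dev/null; python3 chk.py 9
```

```text
chk t4.60 F [-0.4  0.4 -0.4] p [0.6221 0.0102 0.1101]
chk t5.02 F [-0.7 -0.1  0.8] p [0.6229 0.0103 0.107 ]
chk t5.35 F [-0.8  0.2 -0.7] p [0.6228 0.0103 0.1037]
```

```bash
python3 -m inch '[[[0,0,-0.0008],[0,0,0]],[[0,0,-0.0008],[0,0,0]]]' >/dev/null ; python3 chk.py 9 && python3 -m inch '[[[0,0,-0.0008],[0,0,0]],[[0,0,-0.0008],[0,0,0]]]' >/dev/null ; python3 chk.py 9; python3 snap.py w5; python3 -c "
import cv2
cv2.imwrite('pics/w5c.png',cv2.resize(cv2.imread('pics/w5.png')[150:350,220:420],(600,600)))"
```

```text
chk t5.52 F [-0.1  0.2  0.9] p [0.6228 0.0102 0.1021]
chk t5.68 F [-0.6  0.4 -0.4] p [0.6228 0.0102 0.1005]
w5 5.6833 [0.6228 0.0102 0.1005] [ 0.9972 -0.0751  0.    ] cam [0.6286 0.083  0.2761] axis [-0.0211 -0.2791 -0.96  ] f [371.6483   0.     313.2844]
orange [ 296  224   42  102 2492] [316.5104 256.3728] ((316.5, 274.5), (101.0, 41.0), 90.0)
```

View pics/w5c.png

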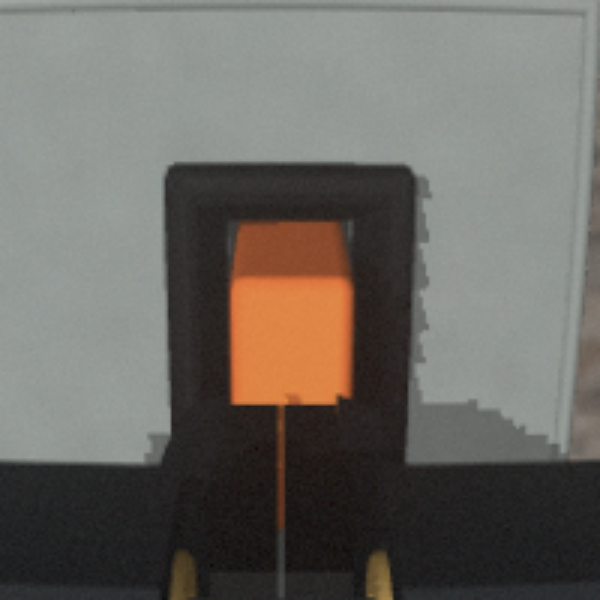

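The w5 crop shows the fingertips just above the orange top. The apparent 20 mm width puts the top at about z 0.100, so contact is close. I'll continue slowly.

```bash
S='x'; python3 -m inch '[[[0,0,-0.0006],[0,0,0]],[[0,0,-0.0006],[0,0,0]]]' >/dev/null ; python3 chk.py 3 && python3 -m inch '[[[0,0,-0.0006],[0,0,0]],[[0,0,-0.0006],[0,0,0]]]' >/dev/null ; python3 chk.py 3 && python3 -m inch '[[[0,0,-0.0006],[0,0,0]],[[0,0,-0.0006],[0,0,0]]]' >/dev/null ; python3 chk.py 3 && python3 -m inch '[[[0,0,-0.0006],[0,0,0]],[[0,0,-0.0006],[0,0,0]]]' >/dev/null ; python3 chk.py 3
```

```text
chk t5.90 F [ 0.1 -0.3  0.3] p [0.6229 0.0102 0.0993]
chk t6.07 F [-0.4  0.1  0.7] p [0.6228 0.0103 0.0981]
chk t6.23 F [ 0.1 -0.   0.3] p [0.6228 0.0103 0.0969]
chk t6.40 F [-0.2 -0.  -0.2] p [0.6228 0.0102 0.0957]
```

No force yet, which is below what I expected, so I'll look from the scene camera.

```bash
python3 snap.py w6; python3 - <<'E'
from h import *
from cell import robot
s=robot.snapshot('scene')[:,:,::-1];w=cv2.imread('pics/w6.png')
cv2.imwrite('pics/m2.png',np.hstack([cv2.resize(s[170:290,270:390],(400,400),interpolation=2),cv2.resize(w[150:350,220:420],(400,400))]))
E
```

```text
w6 6.4 [0.6228 0.0102 0.0957] [ 0.9972 -0.0751 -0.    ] cam [0.6286 0.083  0.2714] axis [-0.0211 -0.2791 -0.96  ] f [371.6483   0.     313.2844]
orange [ 296  226   43  104 2477] [316.4526 257.6564] ((317.0, 277.5), (103.0, 42.0), 90.0)
```

View pics/m2.png

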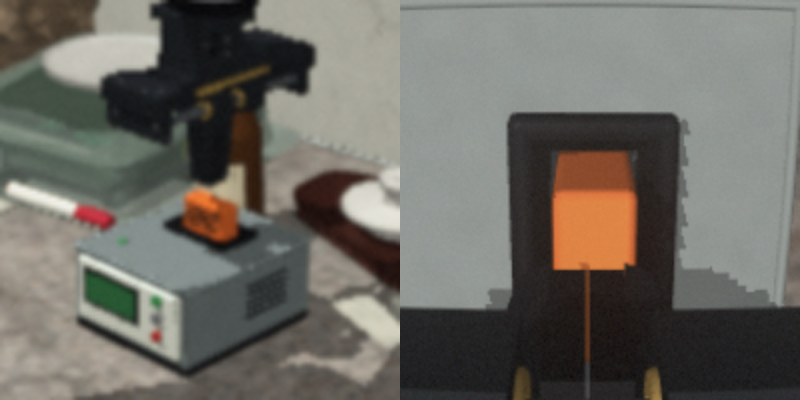

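The scene view shows the fingertip right at the orange top, with the cartridge still not moved. I'll creep on with the guard and watch the image.

```bash
python3 -m inch '[[[0,0,-0.0005],[0,0,0]],[[0,0,-0.0005],[0,0,0]]]' >/dev/null ; python3 chk.py 2.5 && python3 -m inch '[[[0,0,-0.0005],[0,0,0]],[[0,0,-0.0005],[0,0,0]]]' >/dev/null ; python3 chk.py 2.5 && python3 -m inch '[[[0,0,-0.0005],[0,0,0]],[[0,0,-0.0005],[0,0,0]]]' >/dev/null ; python3 chk.py 2.5; python3 - <<'E'
from cell import robot
o=robot.observe();print(o['joint_torque'],o['torque'])
E
python3 snap.py w7
```

```text
chk t6.67 F [-0.1 -0.6 -0.2] p [0.6229 0.0102 0.0948]
chk t6.83 F [-0.9  0.2  0.4] p [0.6228 0.0102 0.0937]
chk t7.00 F [-0.1  0.1  0.4] p [0.6228 0.0103 0.0927]
[ 2.31393078e-04 -5.11759079e+01 -3.10265565e+01  6.87679416e-02
  3.73163901e-02 -3.24771736e-05] [-0.00078364 -0.09503248  0.03520258]
w7 7.0 [0.6228 0.0103 0.0927] [ 0.9972 -0.0752 -0.0001] cam [0.6286 0.083  0.2684] axis [-0.0212 -0.2791 -0.96  ] f [371.6483   0.     313.2844]
orange [ 295  227   44  106 2466] [316.5543 258.4493] ((316.5, 279.5), (105.0, 43.0), 90.0)
```

```bash
python3 - <<'E'
from h import *
from cell import robot
cs=robot.camera_info('scene')
P=lambda p:cv2.projectPoints(np.array([p],float),cs['rvec'],cs['tvec'],cs['K'],None)[0].ravel()
s=robot.snapshot('scene')[:,:,::-1]
print('tcp',P([.6228,.0102,.0957]),P(robot.observe()['tool_pos']))
ux=np.array([.997,-.075,0]);uy=np.array([.075,.997,0])
for z in(.1066,.100,.095,.085):print(z,[P(np.array([.6243,.0098,z])+a*.01*ux+b*.023*uy).round(1) for a,b in((-1,-1),(1,-1),(1,1),(-1,1))])
cv2.imwrite('pics/s1.png',cv2.resize(s[200:260,300:370],(700,600),interpolation=cv2.INTER_NEAREST))
E
```

```text
tcp [331.5898 233.907 ] [331.5395 234.9013]
0.1066 [array([335.7, 233.7]), array([340.6, 231.6]), array([328.6, 226.9]), array([323.8, 228.9])]
0.1 [array([335.6, 235.8]), array([340.5, 233.8]), array([328.6, 229. ]), array([323.7, 231. ])]
0.095 [array([335.6, 237.5]), array([340.5, 235.4]), array([328.6, 230.6]), array([323.7, 232.6])]
0.085 [array([335.5, 240.7]), array([340.4, 238.6]), array([328.5, 233.8]), array([323.7, 235.9])]
```

View pics/s1.png

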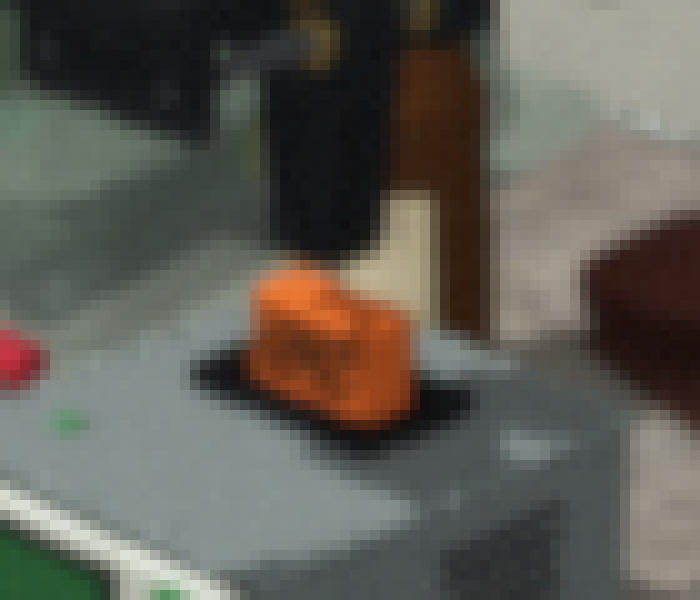

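```bash
python3 - <<'E'
from h import *
from cell import robot
import pickle
cs=robot.camera_info('scene')
P=lambda p:cv2.projectPoints(np.array([p],float),cs['rvec'],cs['tvec'],cs['K'],None)[0].ravel()
print('start tcp',P([.1747,-.5473,.2082]),[P(np.array([.1747,-.5473,.2082])+s*.053*np.array([.3039,-.9527,0])) for s in(-1,1)])
# project current TCP and points behind it into the wrist image
c,o=pickle.load(open('pics/w7.pkl','rb'));Rm=R.from_rotvec(np.ravel(c['rvec'])).as_matrix()
def F(p):
    v=Rm@p+np.ravel(c['tvec']);r=np.hypot(v[0],v[1]);th=np.arctan2(r,v[2]);return np.array([c['K'][0,2]+c['K'][0,0]*th*v[0]/r,c['K'][1,2]+c['K'][1,1]*th*v[1]/r])
for dz in(0,.01,.019,.03):print(dz,F(o['tool_pos']+[0,0,dz]),F(o['tool_pos']+np.array([0,.009,dz])))
w=cv2.imread('pics/w7.png');cv2.imwrite('pics/w7c.png',cv2.resize(w[200:400,240:400],(640,600+200))[:600])
for z in(.1066,.1,.092):print(z,F(np.array([.6243,.0098,z])+.023*np.array([.075,.997,0])))
E
```

```text
start tcp [439.9248 366.1325] [array([403.059, 356.753]), array([478.7681, 376.0151])]
0 [312.6743 279.1615] [311.3223 262.6846]
0.01 [312.6392 287.038 ] [311.2142 269.8487]
0.019 [312.6045 294.84  ] [311.1071 276.9716]
0.03 [312.5576 305.4357] [310.9617 286.6893]
0.1066 [315.9837 244.9329]
0.1 [315.8891 240.7853]
0.092 [315.7829 236.1414]
```

View pics/w7c.png

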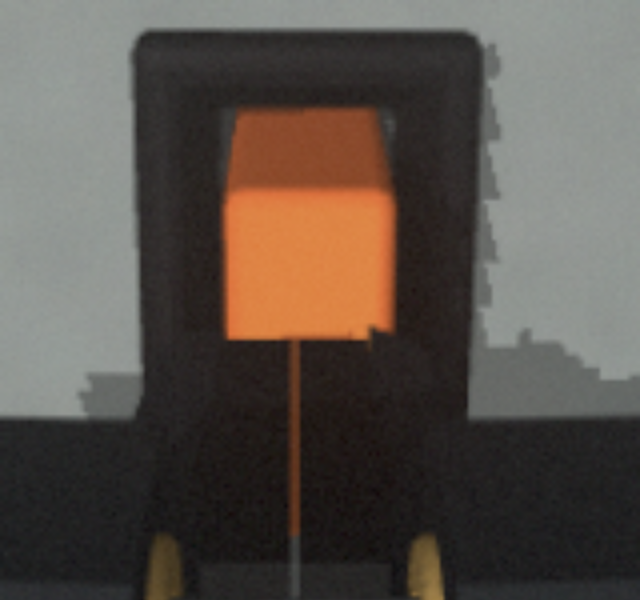

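This is informative: the cartridge top is at z≈0.107 in all views. In both cameras, though, the fingertips sit about 20-28 mm above the reported TCP, so contact should come near TCP z≈0.082. I'll continue by feel.

```bash
python3 -m inch '[[[0,0,-0.0008],[0,0,0]],[[0,0,-0.0008],[0,0,0]],[[0,0,-0.0008],[0,0,0]],[[0,0,-0.0008],[0,0,0]]]' >/dev/null ; python3 chk.py 2.5 && python3 -m inch '[[[0,0,-0.0008],[0,0,0]],[[0,0,-0.0008],[0,0,0]],[[0,0,-0.0008],[0,0,0]]]' >/dev/null ; python3 chk.py 2.5 && python3 -m inch '[[[0,0,-0.0008],[0,0,0]],[[0,0,-0.0008],[0,0,0]]]' >/dev/null ; python3 chk.py 2.5 && python3 -m inch '[[[0,0,-0.0008],[0,0,0]],[[0,0,-0.0008],[0,0,0]]]' >/dev/null ; python3 chk.py 2.5  && python3 -m inch '[[[0,0,-0.0008],[0,0,0]],[[0,0,-0.0008],[0,0,0]]]' >/dev/null ; python3 chk.py 2.5 && python3 -m inch '[[[0,0,-0.0008],[0,0,0]],[[0,0,-0.0008],[0,0,0]]]' >/dev/null ; python3 chk.py 2.5 
```

```text
chk t7.43 F [-0.5 -0.5 -0.1] p [0.6228 0.0102 0.0895]
chk t7.68 F [0.1 0.2 0.4] p [0.6228 0.0103 0.0871]
chk t7.85 F [ 0.8 -0.7 -0.1] p [0.6228 0.0102 0.0855]
chk t8.02 F [-0.3 -0.1 -0.4] p [0.6228 0.0102 0.0839]
chk t8.18 F [ 0.   0.3 -0.1] p [0.6228 0.0103 0.0823]
chk t8.35 F [-1.3 -0.2  0.3] p [0.6228 0.0103 0.0807]
```

```bash
python3 -m inch '[[[0,0,-0.0008],[0,0,0]],[[0,0,-0.0008],[0,0,0]]]' >/dev/null ; python3 chk.py 2.5 && python3 -m inch '[[[0,0,-0.0008],[0,0,0]],[[0,0,-0.0008],[0,0,0]]]' >/dev/null ; python3 chk.py 2.5 && python3 -m inch '[[[0,0,-0.0008],[0,0,0]],[[0,0,-0.0008],[0,0,0]]]' >/dev/null ; python3 chk.py 2.5 && python3 -m inch '[[[0,0,-0.0008],[0,0,0]],[[0,0,-0.0008],[0,0,0]]]' >/dev/null ; python3 chk.py 2.5; python3 snap.py w8
```

```text
chk t8.52 F [-1.1  0.9  2.1] p [0.6229 0.0102 0.0792]
chk t8.68 F [-0.6 -0.6  4.4] p [0.6232 0.0102 0.0781]
chk t8.68 F [-0.6 -0.6  4.4] p [0.6232 0.0102 0.0781]
chk t8.68 F [-0.6 -0.6  4.4] p [0.6232 0.0102 0.0781]
w8 8.6833 [0.6232 0.0102 0.0781] [ 0.9972 -0.0751  0.0009] cam [0.6288 0.083  0.2537] axis [-0.0204 -0.2792 -0.96  ] f [371.6483   0.     313.2844]
orange [ 294  234   47  114 2345] [316.4606 262.8657] ((317.0, 290.5), (113.0, 46.0), 90.0)
```

Contact came at TCP z≈0.0795, so the real fingertips sit 27 mm behind the reported TCP. I'll use that offset from here on. Now I'll press on to the stop.

```bash
python3 -m inch '[[[0,0,-0.0008],[0,0,0]],[[0,0,-0.0008],[0,0,0]]]' >/dev/null ; python3 chk.py 9 && python3 -m inch '[[[0,0,-0.0008],[0,0,0]],[[0,0,-0.0008],[0,0,0]]]' >/dev/null ; python3 chk.py 9 && python3 -m inch '[[[0,0,-0.0005],[0,0,0]]]' >/dev/null ; python3 chk.py 9 && python3 -m inch '[[[0,0,-0.0005],[0,0,0]]]' >/dev/null ; python3 chk.py 9  && python3 -m inch '[[[0,0,-0.0005],[0,0,0]]]' >/dev/null ; python3 chk.py 9  && python3 -m inch '[[[0,0,-0.0004],[0,0,0]]]' >/dev/null ; python3 chk.py 9 && python3 -m inch '[[[0,0,-0.0004],[0,0,0]]]' >/dev/null ; python3 chk.py 9
```

```text
chk t8.90 F [-1.2 -0.2  5.1] p [0.6232 0.0102 0.0764]
chk t9.07 F [-0.1 -0.2  5.2] p [0.623  0.0102 0.0745]
chk t9.15 F [0.1 1.4 3.7] p [0.6229 0.0102 0.0739]
chk t9.23 F [ 0.3 -0.1  4.8] p [0.6229 0.0102 0.0733]
chk t9.32 F [-0.6  0.7  5.1] p [0.6229 0.0102 0.0729]
chk t9.40 F [-1.2 -1.   5.3] p [0.6229 0.0102 0.0725]
chk t9.48 F [-0.7  1.4  5.2] p [0.6229 0.0103 0.0721]
```

```bash
python3 -m inch '[[[0,0,-0.0005],[0,0,0]]]' >/dev/null ; python3 chk.py 9 && python3 -m inch '[[[0,0,-0.0005],[0,0,0]]]' >/dev/null ; python3 chk.py 9 && python3 -m inch '[[[0,0,-0.0005],[0,0,0]]]' >/dev/null ; python3 chk.py 9 && python3 -m inch '[[[0,0,-0.0005],[0,0,0]]]' >/dev/null ; python3 chk.py 9  && python3 -m inch '[[[0,0,-0.0005],[0,0,0]]]' >/dev/null ; python3 chk.py 9  && python3 -m inch '[[[0,0,-0.0005],[0,0,0]]]' >/dev/null ; python3 chk.py 9 && python3 -m inch '[[[0,0,-0.0004],[0,0,0]]]' >/dev/null ; python3 chk.py 9 && python3 -m inch '[[[0,0,-0.0004],[0,0,0]]]' >/dev/null ; python3 chk.py 9 && python3 -m inch '[[[0,0,-0.0004],[0,0,0]]]' >/dev/null ; python3 chk.py 9
```

```text
chk t9.57 F [-1.   0.1  4.9] p [0.6229 0.0102 0.0716]
chk t9.65 F [-0.7 -0.1  4.7] p [0.6229 0.0102 0.0711]
chk t9.73 F [-0.6  0.2  4.7] p [0.6228 0.0102 0.0705]
chk t9.82 F [-0.6  0.   5.3] p [0.6228 0.0102 0.07  ]
chk t9.90 F [-0.8 -0.2  5.2] p [0.6229 0.0102 0.0695]
chk t9.98 F [-0.9 -0.7  5.1] p [0.6229 0.0103 0.069 ]
chk t10.07 F [-0.7 -0.1  4.9] p [0.6229 0.0102 0.0686]
chk t10.15 F [-0.7 -0.   7.6] p [0.623  0.0103 0.0684]
chk t10.23 F [-1.8  1.6  8.3] p [0.6232 0.0103 0.0683]
```

```bash
python3 -m inch '[[[0,0,-0.0004],[0,0,0]]]' >/dev/null ; python3 chk.py 11.5 && python3 -m inch '[[[0,0,-0.0004],[0,0,0]]]' >/dev/null ; python3 chk.py 11.5 && python3 -m inch '[[[0,0,-0.0004],[0,0,0]]]' >/dev/null ; python3 chk.py 11.5 && python3 -m inch '[[[0,0,-0.0004],[0,0,0]]]' >/dev/null ; python3 chk.py 11.5
```

```text
chk t10.32 F [-1.2  0.4 11.1] p [0.6234 0.0102 0.0682]
chk t10.40 F [-1.6  1.5 12. ] p [0.6236 0.0103 0.0681]
chk t10.40 F [-1.6  1.5 12. ] p [0.6236 0.0103 0.0681]
chk t10.40 F [-1.6  1.5 12. ] p [0.6236 0.0103 0.0681]
```

12 N is reached at the stop. I'll release upward, then look.

```bash
python3 -m inch '[[[0,0,0.002],[0,0,0]],[[0,0,0.004],[0,0,0]],[[0,0,0.01],[0,0,0]],[[0,0,0.02],[0,0,0]],[[0,0,0.03],[0,0,0]],[[0,0,0.03],[0,0,0]],[[0,-0.02,0.02],[0,0,0]],[[0,-0.025,0.01],[0,0,0]],[[0,-0.025,0],[0,0,0]],[[0.04,0,0],[0,0,0]]]' 0.06 >/dev/null;python3 -m inch '[[[0.01,0,0],[0,0,0]],[[0,0,0],[0,0,0]],[[0,0,0],[0,0,0]],[[0,0,0],[0,0,0]]]'; python3 snap.py w9
python3 -m inch '[[[-0.03,0,0],[0,0,0]],[[-0.03,0,0],[0,0,0]],[[-0.03,0,0],[0,0,0]],[[-0.01,0,0],[0,0,0]],[[0,0,0],[0,0,0]],[[0,0,0],[0,0,0]],[[0,0,0],[0,0,0]]]' >/dev/null; python3 snap.py w10
python3 -c "
from meas import *
go('orange','w9','w10')
for n in('w9','w10'):print(n,top(n,'orange')[1])
a,b=[cv2.imread(f'pics/{n}.png') for n in('w9','w10')]
cv2.imwrite('pics/m3.png',np.hstack([cv2.resize(x,(400,300)) for x in(a,b)]))"
```

```text
time: 11.57
tool_pos: [0.672, -0.0594, 0.1928]
tcp_rot: [[0.075, 0.997, -0.001], [0.997, -0.075, 0.0], [0.0, -0.001, -1.0]]
wrist_force: [0.8, -0.0, -0.6]
grip_width: 0.0602
grip_force: 0.0
w9 11.5667 [ 0.672  -0.0594  0.1928] [ 0.9972 -0.0747 -0.0012] cam [0.6779 0.0133 0.3685] axis [-0.0222 -0.2789 -0.9601] f [371.6483   0.     313.2844]
orange [ 219  112   37   70 2085] [234.2887 146.4691] ((236.10923767089844, 146.46615600585938), (69.94769287109375, 34.779701232910156), 86.8201675415039)
blue [196 406  14  14 126] [201.5317 412.6667] ((202.38461303710938, 413.07696533203125), (10.982503890991211, 14.120361328125), 11.309932708740234)
w10 12.2 [ 0.5736 -0.0598  0.1938] [ 0.9972 -0.075   0.0017] cam [0.5791 0.0131 0.3695] axis [-0.0195 -0.2796 -0.9599] f [371.6483   0.     313.2844]
orange [ 357   99   42   71 2192] [381.5488 134.2609] ((377.6523742675781, 134.03370666503906), (40.399749755859375, 69.90380096435547), 1.1691393852233887)
blue [270 406  18  13 191] [277.9686 411.7016] ((278.5, 412.0), (12.0, 17.0), 90.0)
orange 179.0 [ 219  112   29   69 1898] ((233.0, 146.0), (68.0, 28.0), 90.0) 176.0 [ 368  100   30   69 1944] ((382.76092529296875, 134.15020751953125), (28.68616485595703, 68.07965850830078), 1.0416266918182373)
centre [0.6246 0.0096 0.1266] [0.00010292525764421793, 0.0001029252576442183]
  on plane 624.5177612304688 9.707557678222656 45.391815185546875 19.168968200683594 84.0016098022461
  on plane 624.7657470703125 9.62120246887207 45.417755126953125 19.377790451049805 85.90392303466797
w9 (array([ 219,  112,   29,   69, 1898], dtype=int32), array([233.4789, 146.0485]), ((233.0, 146.0), (68.0, 28.0), 90.0))
w10 (array([ 368,  100,   30,   69, 1944], dtype=int32), array([382.6399, 134.1914]), ((382.76092529296875, 134.15020751953125), (28.68616485595703, 68.07965850830078), 1.0416266918182373))
```

View pics/m3.png

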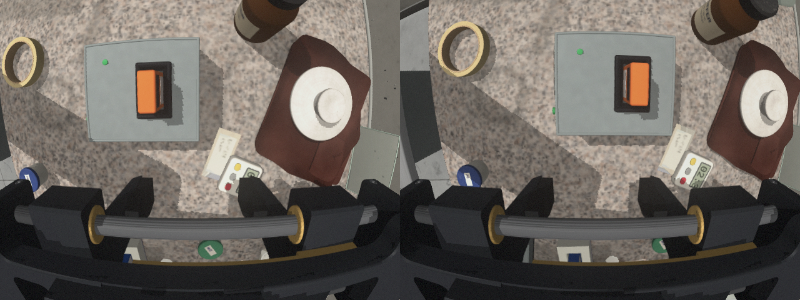

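It popped up: the top is at (0.6246, 0.0096, 0.1266), 42 mm above the collar, within range. I'll grasp with the fingertips at z≈0.099, which is TCP z≈0.072.

```bash
python3 -m inch '[[[0.02,0.025,0],[0,0,0]],[[0.02,0.03,0],[0,0,0]],[[0.011,0.0144,-0.01],[0,0,0]],[[0,0,-0.025],[0,0,0]],[[0,0,-0.03],[0,0,0]],[[0,0,0],[0,0,0]],[[0,0,0],[0,0,0]],[[0,0,0],[0,0,0]]]' ; python3 chk.py 5 && python3 -m inch '[[[0,0,-0.02],[0,0,0]],[[0,0,-0.02],[0,0,0]],[[0,0,-0.01],[0,0,0]],[[0,0,-0.005],[0,0,0]],[[0,0,0],[0,0,0]],[[0,0,0],[0,0,0]]]'; python3 chk.py 5
```

```text
time: 12.92
tool_pos: [0.6248, 0.0094, 0.1292]
tcp_rot: [[0.075, 0.997, 0.001], [0.997, -0.075, -0.0], [-0.0, 0.001, -1.0]]
wrist_force: [0.1, 0.1, 0.3]
grip_width: 0.0601
grip_force: 0.0
chk t12.92 F [0.1 0.1 0.3] p [0.6248 0.0094 0.1292]
time: 13.42
tool_pos: [0.6247, 0.0094, 0.0743]
tcp_rot: [[0.075, 0.997, 0.002], [0.997, -0.075, -0.0], [-0.0, 0.002, -1.0]]
wrist_force: [0.3, -0.1, 0.7]
grip_width: 0.06
grip_force: 0.0
chk t13.42 F [ 0.3 -0.1  0.7] p [0.6247 0.0094 0.0743]
```

```bash
python3 -m inch '[[[0,0,0],[0,0,0]],[[0,0,0],[0,0,0]],[[0,0,0],[0,0,0]],[[0,0,0],[0,0,0]]]' 0.026 8 >/dev/null; python3 -m inch '[[[0,0,0],[0,0,0]],[[0,0,0],[0,0,0]],[[0,0,0],[0,0,0]],[[0,0,0],[0,0,0]]]' 0.01 12;python3 -m inch '[[[0,0,0.001],[0,0,0]],[[0,0,0.003],[0,0,0]],[[0,0,0.006],[0,0,0]]]' 0.01 15
```

```text
time: 14.08
tool_pos: [0.6238, 0.0097, 0.0731]
tcp_rot: [[0.075, 0.997, 0.0], [0.997, -0.075, 0.0], [0.0, 0.0, -1.0]]
wrist_force: [-0.4, -1.1, 1.4]
grip_width: 0.0196
grip_force: 12.0
time: 14.33
tool_pos: [0.6231, 0.0098, 0.0825]
tcp_rot: [[0.075, 0.997, -0.002], [0.997, -0.075, 0.0], [0.0, -0.002, -1.0]]
wrist_force: [0.7, 0.2, -0.2]
grip_width: 0.02
grip_force: 15.0
```

The cartridge is held: width 20 mm, grip 15 N. I'll lift it out and carry it to the tray centre at about (0.472, 0.297).

```bash
python3 -m inch '[[[0,0,0.01],[0,0,0]],[[0,0,0.015],[0,0,0]],[[0,0,0.02],[0,0,0]],[[0,0,0.02],[0,0,0]],[[0,0,0.015],[0,0,0]],[[0,0,0.005],[0,0,0]]]'; python3 chk.py 5 && python3 -m inch '[[[-0.008,0.015,0],[0,0,0]],[[-0.016,0.03,0],[0,0,0]],[[-0.016,0.03,0],[0,0,0]],[[-0.016,0.03,0],[0,0,0]],[[-0.016,0.03,0],[0,0,0]],[[-0.016,0.03,0],[0,0,0]],[[-0.016,0.03,0],[0,0,0]],[[-0.016,0.03,0],[0,0,0]],[[-0.016,0.03,0],[0,0,0]],[[-0.015,0.03,0],[0,0,0]]]' >/dev/null; python3 -m inch '[[[0,0,-0.015],[0,0,0]],[[0,0,-0.025],[0,0,0]],[[0,0,-0.03],[0,0,0]],[[0,0,-0.025],[0,0,0]],[[0,0,-0.015],[0,0,0]],[[0,0,0],[0,0,0]],[[0,0,0],[0,0,0]]]'; python3 chk.py 5; python3 snap.py w11; python3 - <<'E'
from h import *
from cell import robot
t=robot.snapshot('top')[:,:,::-1];w=cv2.imread('pics/w11.png')
cv2.imwrite('pics/m4.png',np.hstack([cv2.resize(w,(400,300)),cv2.resize(t[180:360,120:360],(400,300))]))
E
```

```text
time: 14.83
tool_pos: [0.6257, 0.0094, 0.1723]
tcp_rot: [[0.075, 0.997, 0.006], [0.997, -0.075, -0.001], [-0.001, 0.006, -1.0]]
wrist_force: [-0.7, 0.2, 0.7]
grip_width: 0.0199
grip_force: 15.0
chk t14.83 F [-0.7  0.2  0.7] p [0.6257 0.0094 0.1723]
time: 16.25
tool_pos: [0.471, 0.2946, 0.0568]
tcp_rot: [[0.075, 0.997, -0.003], [0.997, -0.075, -0.001], [-0.001, -0.003, -1.0]]
wrist_force: [0.1, -0.2, -0.5]
grip_width: 0.0198
grip_force: 15.0
chk t16.25 F [ 0.1 -0.2 -0.5] p [0.471  0.2946 0.0568]
w11 16.25 [0.471  0.2946 0.0568] [ 0.9972 -0.0747 -0.0032] cam [0.4773 0.3676 0.2324] axis [-0.0242 -0.2801 -0.9597] f [371.6483   0.     313.2844]
orange [ 285  225   57  125 6123] [313.1656 290.9058] ((312.9999694824219, 287.0), (55.99999237060547, 123.99998474121094), -0.0)
```

View pics/m4.png

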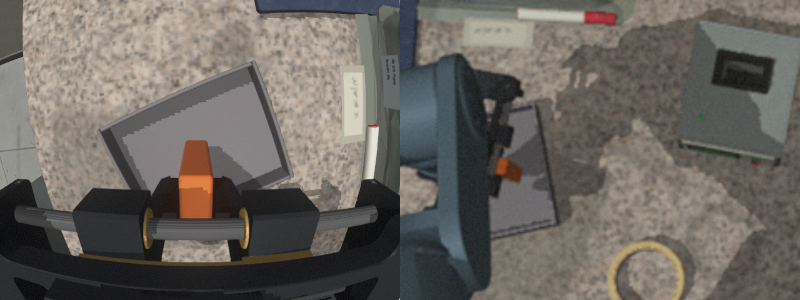

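The cartridge is over the middle of the tray with its foot about 22 mm above the floor. I'll lower it by feel and release.

```bash
python3 -m inch '[[[0,0,-0.006],[0,0,0]],[[0,0,-0.007],[0,0,0]],[[0,0,-0.003],[0,0,0]],[[0,0,-0.002],[0,0,0]],[[0,0,0],[0,0,0]]]' >/dev/null; python3 chk.py 3 && python3 -m inch '[[[0,0,-0.001],[0,0,0]],[[0,0,-0.001],[0,0,0]]]' >/dev/null; python3 chk.py 3 && python3 -m inch '[[[0,0,-0.001],[0,0,0]],[[0,0,-0.001],[0,0,0]]]' >/dev/null; python3 chk.py 3 && python3 -m inch '[[[0,0,-0.001],[0,0,0]],[[0,0,-0.001],[0,0,0]]]' >/dev/null; python3 chk.py 3
```

```text
chk t16.77 F [ 0.3  0.2 -0.2] p [0.4724 0.2944 0.0395]
chk t16.93 F [-0.7 -0.4 -1.4] p [0.4731 0.2947 0.0382]
chk t17.10 F [-0.1  0.5 -1.2] p [0.4729 0.2947 0.0361]
chk t17.27 F [-1.1  0.1 -0.2] p [0.4729 0.2947 0.034 ]
```

```bash
python3 -m inch '[[[0,0,-0.001],[0,0,0]],[[0,0,-0.001],[0,0,0]]]' >/dev/null; python3 chk.py 3 && python3 -m inch '[[[0,0,-0.001],[0,0,0]],[[0,0,-0.001],[0,0,0]]]' >/dev/null; python3 chk.py 3 && python3 -m inch '[[[0,0,-0.001],[0,0,0]],[[0,0,-0.001],[0,0,0]]]' >/dev/null; python3 chk.py 3
```

```text
chk t17.43 F [ 0.5 -0.1 -1. ] p [0.4728 0.2946 0.032 ]
chk t17.60 F [-4.4 -2.8 18.2] p [0.4735 0.2948 0.0314]
chk t17.60 F [-4.4 -2.8 18.2] p [0.4735 0.2948 0.0314]
```

```bash
python3 -m inch '[[[0,0,0.001],[0,0,0]],[[0,0,0],[0,0,0]]]' - 6 ; python3 -m inch '[[[0,0,0],[0,0,0]],[[0,0,0],[0,0,0]],[[0,0,0],[0,0,0]],[[0,0,0],[0,0,0]]]' 0.055 >/dev/null; python3 -m inch '[[[0,0,0.01],[0,0,0]],[[0,0,0.02],[0,0,0]],[[0,0,0.03],[0,0,0]],[[0,0,0.04],[0,0,0]],[[0,-0.02,0.04],[0,0,0]],[[0.005,-0.03,0.03],[0,0,0]],[[0.005,-0.03,0.01],[0,0,0]]]' ; python3 snap.py w12
```

```text
time: 17.77
tool_pos: [0.4731, 0.2948, 0.0314]
tcp_rot: [[0.075, 0.997, 0.001], [0.997, -0.075, 0.0], [0.0, 0.001, -1.0]]
wrist_force: [-1.5, -0.8, 4.5]
grip_width: 0.0202
grip_force: 6.0
time: 18.68
tool_pos: [0.485, 0.2172, 0.214]
tcp_rot: [[0.073, 0.997, 0.009], [0.997, -0.073, 0.002], [0.003, 0.009, -1.0]]
wrist_force: [0.2, 0.0, -0.2]
grip_width: 0.0549
grip_force: 0.0
w12 18.6833 [0.485  0.2172 0.214 ] [ 0.9973 -0.0726  0.0086] cam [0.4891 0.2897 0.3898] axis [-0.012  -0.2774 -0.9607] f [371.6483   0.     313.2844]
orange [ 278  102   25   56 1360] [290.1324 129.3515] ((290.0, 129.5), (55.0, 24.0), 90.0)
```

The orange cartridge stands in the tray. Now to the blue one: turn +4.3° and move above (0.515, -0.310).

```bash
python3 -m inch '[[[0,-0.03,0],[0,0,0]],[[0,-0.04,0],[0,0,0]],[[0,-0.04,0],[0,0,0]],[[0,-0.04,0],[0,0,0]],[[0.005,-0.04,0],[0,0,0]],[[0.005,-0.04,0],[0,0,0]],[[0.005,-0.04,0],[0,0,1]],[[0.005,-0.04,0],[0,0,1]],[[0.005,-0.04,0],[0,0,1]],[[0.005,-0.04,0],[0,0,1.3]]]' 0.045 >/dev/null; python3 -m inch '[[[0,-0.04,0],[0,0,0]],[[0,-0.03,0],[0,0,0]],[[0,-0.02,0],[0,0,0]],[[0,0,0],[0,0,0]],[[0,0,0],[0,0,0]],[[0,0,0],[0,0,0]]]'; python3 snap.py w13;python3 -c "
from meas import *
X=top('w13','blue');print(X[1][2]);P=np.array([plane(X[0],q,.0915,True) for q in cv2.boxPoints(X[1][2])]);print(P.mean(0),cv2.minAreaRect((P[:,:2]*1000).astype(np.float32)))"
```

```text
time: 20.07
tool_pos: [0.5126, -0.2623, 0.2076]
tcp_rot: [[0.0, 1.0, -0.0], [1.0, -0.0, 0.001], [0.001, -0.0, -1.0]]
wrist_force: [-0.3, 0.1, 0.0]
grip_width: 0.0453
grip_force: 0.0
w13 20.0667 [ 0.5126 -0.2623  0.2076] [ 1.     -0.     -0.0003] cam [ 0.513  -0.1894  0.3833] axis [-0.0004 -0.2791 -0.9603] f [371.6483   0.     313.2844]
blue [129  48  37  23 176] [144.6648  56.7443] ((146.55999755859375, 57.91999816894531), (21.21320343017578, 34.506813049316406), 81.8698959350586)
blue [ 305  252   23   50 1076] [315.553  276.9823] ((316.0, 276.5), (49.0, 22.0), 90.0)
((315.5, 269.5), (29.0, 19.0), 90.0)
[ 0.5147 -0.3018  0.0915] ((514.7516479492188, -301.7903747558594), (26.158950805664062, 16.199522018432617), 89.98445892333984)
```

```bash
python3 -m inch '[[[0.002,-0.02,0],[0,0,0]],[[0,-0.02,-0.015],[0,0,0]],[[0,-0.0075,-0.025],[0,0,0]],[[0,0,-0.03],[0,0,0]],[[0,0,-0.02],[0,0,0]],[[0,0,0],[0,0,0]],[[0,0,0],[0,0,0]],[[0,0,0],[0,0,0]]]'; python3 chk.py 3 && python3 -m inch '[[[0,0,-0.02],[0,0,0]],[[0,0,-0.02],[0,0,0]],[[0,0,-0.02],[0,0,0]],[[0,0,-0.012],[0,0,0]],[[0,0,-0.007],[0,0,0]],[[0,0,0],[0,0,0]],[[0,0,0],[0,0,0]]]'; python3 chk.py 3
```

```text
time: 20.78
tool_pos: [0.5158, -0.3104, 0.1193]
tcp_rot: [[-0.001, 1.0, 0.002], [1.0, 0.001, -0.001], [-0.001, 0.002, -1.0]]
wrist_force: [-0.1, 0.0, 0.2]
grip_width: 0.0449
grip_force: 0.0
chk t20.78 F [-0.1  0.   0.2] p [ 0.5158 -0.3104  0.1193]
time: 21.37
tool_pos: [0.5154, -0.3111, 0.0396]
tcp_rot: [[-0.0, 1.0, 0.001], [1.0, 0.0, -0.001], [-0.001, 0.001, -1.0]]
wrist_force: [0.9, 0.4, -0.3]
grip_width: 0.0451
grip_force: 0.0
chk t21.37 F [ 0.9  0.4 -0.3] p [ 0.5154 -0.3111  0.0396]
```

```bash
python3 -m inch '[[[0,0,0],[0,0,0]],[[0,0,0],[0,0,0]],[[0,0,0],[0,0,0]],[[0,0,0],[0,0,0]]]' 0.01 15; python3 -m inch '[[[0,0,0.005],[0,0,0]],[[0,0,0.01],[0,0,0]],[[0,0,0.02],[0,0,0]],[[0,0,0.03],[0,0,0]],[[0,0,0.035],[0,0,0]],[[0,0,0.035],[0,0,0]],[[0,0,0.015],[0,0,0]]]'; python3 -m inch '[[[0.005,0.015,0],[0,0,-0.6]],[[0.012,0.03,0],[0,0,-0.6]],[[0.012,0.03,0],[0,0,-0.6]],[[0.012,0.03,0],[0,0,-0.6]],[[0.012,0.03,0],[0,0,-0.6]],[[0.012,0.03,0],[0,0,-0.6]],[[0.01,0.03,0],[0,0,-0.7]],[[0.01,0.03,0],[0,0,0]],[[0,0.015,0],[0,0,0]],[[0,0,0],[0,0,0]]]' >/dev/null;python3 -m inch '[[[0,0,0],[0,0,0]],[[0,0,0],[0,0,0]]]'; python3 snap.py w14
```

```text
time: 21.7
tool_pos: [0.5151, -0.3111, 0.0393]
tcp_rot: [[0.0, 1.0, 0.001], [1.0, -0.0, -0.001], [-0.001, 0.001, -1.0]]
wrist_force: [-0.3, -0.3, -0.2]
grip_width: 0.0203
grip_force: 0.0
time: 22.28
tool_pos: [0.5166, -0.3123, 0.1951]
tcp_rot: [[-0.0, 1.0, 0.006], [1.0, 0.0, -0.005], [-0.005, 0.006, -1.0]]
wrist_force: [0.8, -0.7, -0.3]
grip_width: 0.0196
grip_force: 15.0
time: 23.28
tool_pos: [0.5995, -0.0718, 0.189]
tcp_rot: [[0.076, 0.997, 0.0], [0.997, -0.076, -0.001], [-0.001, 0.0, -1.0]]
wrist_force: [-0.4, -0.5, -1.0]
grip_width: 0.0198
grip_force: 15.0
w14 23.2833 [ 0.5995 -0.0718  0.189 ] [ 0.9971 -0.0755  0.0003] cam [0.6053 0.0011 0.3646] axis [-0.0211 -0.2799 -0.9598] f [371.6483   0.     313.2844]
blue [ 287  221   54  129 6163] [313.1687 289.0917] ((313.5, 285.0), (128.0, 53.0), 90.0)
```

Now I'll find the slot and collar in w14, and the pose of the held blue cartridge in the gripper.

```bash
python3 - <<'E'
from h import *
import pickle
im=cv2.imread('pics/w14.png')[:,:,::-1].copy();c,o=pickle.load(open('pics/w14.pkl','rb'))
g=im.max(2);m=((g<60)*255).astype(np.uint8);m[210:]=0
for b in blobs(m,400):
    P=np.array([plane(c,q,.085,True) for q in cv2.boxPoints(b[2])])
    if .5<P[:,0].mean()<.72 and abs(P[:,1].mean())<.08: print(b[0],P.mean(0),cv2.minAreaRect((P[:,:2]*1000).astype(np.float32)))
a,b2=im[40:240,240:440],im[180:400,200:420]
cv2.imwrite('pics/m5.png',np.hstack([cv2.resize(a[:,:,::-1],(400,400)),cv2.resize(b2[:,:,::-1],(400,400))]))
E
```

```text
[ 309   75   60   92 4497] [0.6248 0.0092 0.085 ] ((624.7220458984375, 9.289409637451172), (69.3675537109375, 44.57697296142578), 86.18174743652344)
```

View pics/m5.png

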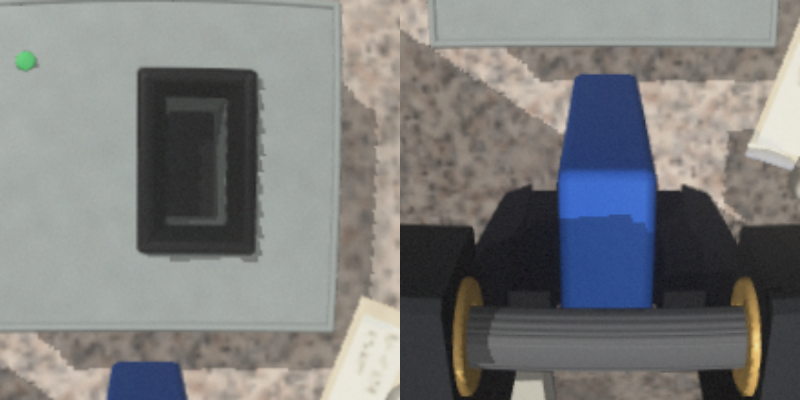

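```bash
python3 - <<'E'
from h import *
import pickle
from scipy.optimize import fsolve
c,o=pickle.load(open('pics/w14.pkl','rb'))
for r1,r2 in((221,273.5),(221,272.5),(222,273.5)):
    o1,d1=ray(c,(313.3,r1),True);o2,d2=ray(c,(313.8,r2),True)
    f=lambda s:[(o1+s[0]*d1)[1]-(o2+s[1]*d2)[1],(o2+s[1]*d2)[2]-(o1+s[0]*d1)[2]-.084]
    s=fsolve(f,[.2,.15]);A=o1+s[0]*d1;B=o2+s[1]*d2
    print('foot far',A-o['tool_pos'],'top far',B-o['tool_pos'])
E
```

```text
foot far [ 0.0019  0.021  -0.039 ] top far [0.0021 0.021  0.045 ]
foot far [ 0.0018  0.0203 -0.0417] top far [0.002  0.0203 0.0423]
foot far [ 0.0018  0.0194 -0.043 ] top far [0.0019 0.0194 0.041 ]
```

The slot centre is at (0.6247, 0.0093) with yaw about -4°, and the blue cartridge hangs upright in the gripper. I'll move over the slot and lower with the force guard.

```bash
python3 -m inch '[[[0.008,0.025,0],[0,0,0]],[[0.009,0.03,0],[0,0,0]],[[0.008,0.026,-0.01],[0,0,0]],[[0,0,-0.02],[0,0,0]],[[0,0,-0.02],[0,0,0]],[[0,0,-0.01],[0,0,0]],[[0,0,0],[0,0,0]],[[0,0,0],[0,0,0]],[[0,0,0],[0,0,0]]]'; python3 chk.py 3; python3 snap.py w15; python3 - <<'E'
from h import *
from cell import robot
s=robot.snapshot('scene')[:,:,::-1];w=cv2.imread('pics/w15.png')
cv2.imwrite('pics/m6.png',np.hstack([cv2.resize(s[170:290,270:390],(400,400),interpolation=2),cv2.resize(w[150:350,220:420],(400,400))]))
E
```

```text
time: 24.08
tool_pos: [0.6255, 0.0092, 0.1299]
tcp_rot: [[0.076, 0.997, 0.002], [0.997, -0.076, -0.0], [-0.0, 0.002, -1.0]]
wrist_force: [0.3, 0.4, -1.0]
grip_width: 0.0199
grip_force: 15.0
chk t24.08 F [ 0.3  0.4 -1. ] p [0.6255 0.0092 0.1299]
w15 24.0833 [0.6255 0.0092 0.1299] [ 0.9971 -0.0764  0.0017] cam [0.6311 0.082  0.3055] axis [-0.0199 -0.2794 -0.96  ] f [371.6483   0.     313.2844]
orange [514  36  34  45 486] [530.9753  57.5782] ((529.0239868164062, 56.36799621582031), (28.800554275512695, 46.152442932128906), 10.304845809936523)
blue [ 286  221   56  129 6273] [313.2573 288.3926] ((313.5, 285.0), (128.0, 55.0), 90.0)
```

View pics/m6.png

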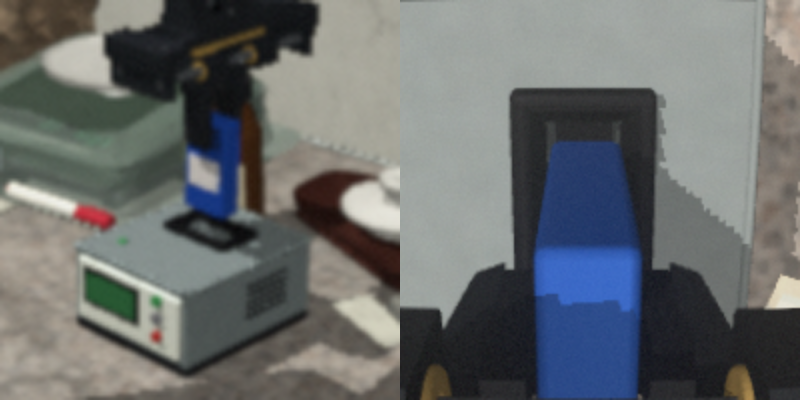

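The cartridge foot is lined up with the slot mouth in x and centred. By my count that was my 13th viewed picture, over the limit of 10, so I'll view no more and continue on numbers only. Now lowering by feel.

```bash
sed -i 's/>12 else/>7 else/' chk.py
python3 -m inch '[[[0,0,-0.004],[0,0,0]],[[0,0,-0.003],[0,0,0]],[[0,0,-0.003],[0,0,0]]]' >/dev/null; python3 chk.py 4 && python3 -m inch '[[[0,0,-0.002],[0,0,0]],[[0,0,-0.002],[0,0,0]]]' >/dev/null; python3 chk.py 4 && python3 -m inch '[[[0,0,-0.002],[0,0,0]],[[0,0,-0.002],[0,0,0]]]' >/dev/null; python3 chk.py 4 && python3 -m inch '[[[0,0,-0.002],[0,0,0]],[[0,0,-0.002],[0,0,0]]]' >/dev/null; python3 chk.py 4 && python3 -m inch '[[[0,0,-0.002],[0,0,0]],[[0,0,-0.002],[0,0,0]]]' >/dev/null; python3 chk.py 4 && python3 -m inch '[[[0,0,-0.003],[0,0,0]],[[0,0,-0.003],[0,0,0]]]' >/dev/null; python3 chk.py 4 && python3 -m inch '[[[0,0,-0.003],[0,0,0]],[[0,0,-0.003],[0,0,0]]]' >/dev/null; python3 chk.py 4
```

```text
chk t24.43 F [-0.9 -0.  -1. ] p [0.6248 0.0102 0.1186]
chk t24.60 F [-0.  -0.7 -0.1] p [0.6245 0.0104 0.1142]
chk t24.77 F [-0.1 -0.5 -1. ] p [0.6247 0.0103 0.1103]
chk t24.93 F [-0.4 -0.6 -1. ] p [0.6249 0.01   0.1066]
chk t25.10 F [ 1.1 -1.7 -0.1] p [0.6248 0.0101 0.1025]
chk t25.27 F [-0.6 -1.7  0.3] p [0.6248 0.01   0.0964]
chk t25.43 F [ 0.2 -2.4 -0.1] p [0.6247 0.01   0.0903]
```

```bash
python3 -m inch '[[[0,-0.0007,-0.002],[0,0,0]],[[0,0,-0.002],[0,0,0]]]' >/dev/null; python3 chk.py 2.5 && python3 -m inch '[[[0,0,-0.0015],[0,0,0]],[[0,0,-0.0015],[0,0,0]]]' >/dev/null; python3 chk.py 2.5 && python3 -m inch '[[[0,0,-0.001],[0,0,0]],[[0,0,-0.001],[0,0,0]]]' >/dev/null; python3 chk.py 2.5 && python3 -m inch '[[[0,0,-0.001],[0,0,0]],[[0,0,-0.001],[0,0,0]]]' >/dev/null; python3 chk.py 2.5 && python3 -m inch '[[[0,0,-0.001],[0,0,0]],[[0,0,-0.001],[0,0,0]]]' >/dev/null; python3 chk.py 2.5
```

```text
chk t25.60 F [ 0.6  0.3 -0.4] p [0.6245 0.0098 0.0861]
chk t25.77 F [-0.4  0.4 -1. ] p [0.6246 0.0098 0.0833]
chk t25.93 F [ 0.2  0.2 -0.6] p [0.6247 0.0097 0.0815]
chk t26.10 F [ 0.2 -0.3 -0.9] p [0.6248 0.0096 0.0796]
chk t26.27 F [ 1.   0.1 -0.9] p [0.6247 0.0096 0.0775]
```

```bash
python3 -m inch '[[[0,0,-0.001],[0,0,0]],[[0,0,-0.001],[0,0,0]]]' >/dev/null; python3 chk.py 2 && python3 -m inch '[[[0,0,-0.001],[0,0,0]],[[0,0,-0.001],[0,0,0]]]' >/dev/null; python3 chk.py 2 && python3 -m inch '[[[0,0,-0.001],[0,0,0]],[[0,0,-0.001],[0,0,0]]]' >/dev/null; python3 chk.py 2
```

```text
chk t26.43 F [-0.7  1.   1.9] p [0.6248 0.0096 0.0758]
chk t26.60 F [-0.1 -0.1  1.7] p [0.6248 0.0096 0.0738]
chk t26.77 F [-1.5  0.8  2.2] p [0.6248 0.0095 0.0717]
```

It's on the carriage. Release, rise, shut the fingers, and measure the blue top before pressing.

```bash
python3 -m inch '[[[0,0,0.002],[0,0,0]],[[0,0,0.002],[0,0,0]],[[0,0,0],[0,0,0]]]' - 5 >/dev/null; python3 -m inch '[[[0,0,0],[0,0,0]],[[0,0,0],[0,0,0]],[[0,0,0],[0,0,0]],[[0,0,0],[0,0,0]]]' 0.05;python3 -m inch '[[[0,0,0.01],[0,0,0]],[[0,0,0.02],[0,0,0]],[[0,0,0.03],[0,0,0]],[[0,-0.02,0.03],[0,0,0]],[[0,-0.025,0.02],[0,0,0]],[[0.04,-0.025,0.007],[0,0,0]],[[0.01,0,0],[0,0,0]],[[0,0,0],[0,0,0]],[[0,0,0],[0,0,0]],[[0,0,0],[0,0,0]]]' 0 >/dev/null; python3 snap.py w16;  python3 -m inch '[[[-0.03,0,0],[0,0,0]],[[-0.03,0,0],[0,0,0]],[[-0.03,0,0],[0,0,0]],[[-0.01,0,0],[0,0,0]],[[0,0,0],[0,0,0]],[[0,0,0],[0,0,0]],[[0,0,0],[0,0,0]]]'; python3 snap.py w17;python3 -c "
from meas import *
go('blue','w16','w17')"
```

```text
time: 27.35
tool_pos: [0.6247, 0.0096, 0.0755]
tcp_rot: [[0.075, 0.997, -0.0], [0.997, -0.075, 0.0], [-0.0, -0.0, -1.0]]
wrist_force: [-0.3, 0.1, -0.3]
grip_width: 0.0442
grip_force: 0.0
w16 28.1833 [ 0.6687 -0.0566  0.1913] [ 0.9972 -0.0745 -0.0016] cam [0.6747 0.0161 0.367 ] axis [-0.0224 -0.2787 -0.9601] f [371.6483   0.     313.2844]
blue [ 223  113   34   71 2104] [238.3712 148.2281] ((238.68553161621094, 148.39593505859375), (70.2061538696289, 31.773515701293945), 87.27368927001953)
time: 28.82
tool_pos: [0.5703, -0.0571, 0.1921]
tcp_rot: [[0.075, 0.997, 0.001], [0.997, -0.075, -0.0], [-0.0, 0.001, -1.0]]
wrist_force: [0.1, 0.1, 0.7]
grip_width: 0.0003
grip_force: 0.0
w17 28.8167 [ 0.5703 -0.0571  0.1921] [ 0.9972 -0.0746  0.0011] cam [0.5759 0.0157 0.3678] axis [-0.0199 -0.2794 -0.96  ] f [371.6483   0.     313.2844]
blue [ 362  101   43   71 2238] [387.3709 136.1037] ((383.2691955566406, 136.07852172851562), (41.615966796875, 70.08895111083984), 1.1934894323349)
blue 158.0 [ 223  115   29   67 1788] ((237.01834106445312, 148.00875854492188), (66.40719604492188, 27.0864315032959), 88.9583740234375) 143.0 [ 375  103   29   67 1841] ((388.8664245605469, 136.04019165039062), (27.605709075927734, 66.58885192871094), 1.6846843957901)
centre [0.6246 0.0109 0.1285] [3.434455331902298e-05, 3.434455331902303e-05]
  on plane 624.327880859375 11.032772064208984 43.648658752441406 18.208866119384766 85.57804870605469
  on plane 624.73291015625 11.006274223327637 43.87656784057617 18.490833282470703 85.3893051147461
```

The blue cartridge is seated upright at the up place: top z≈0.128, same as the orange. Now I'll press with the shut fingers.

```bash
python3 -m inch '[[[0.02,0.025,0],[0,0,0]],[[0.02,0.025,-0.01],[0,0,0]],[[0.0143,0.0176,-0.02],[0,0,0]],[[0,0,-0.025],[0,0,0]],[[0,0,-0.02],[0,0,0]],[[0,0,-0.008],[0,0,0]],[[0,0,0],[0,0,0]],[[0,0,0],[0,0,0]]]' >/dev/null; python3 chk.py 3 && python3 -m inch '[[[0,0,-0.0015],[0,0,0]],[[0,0,-0.0015],[0,0,0]],[[0,0,-0.0008],[0,0,0]],[[0,0,-0.0008],[0,0,0]],[[0,0,-0.0008],[0,0,0]],[[0,0,-0.0008],[0,0,0]]]' >/dev/null; python3 chk.py 9 && python3 -m inch '[[[0,0,-0.0008],[0,0,0]],[[0,0,-0.0008],[0,0,0]],[[0,0,-0.0008],[0,0,0]],[[0,0,-0.0008],[0,0,0]]]' >/dev/null; python3 chk.py 9 && python3 -m inch '[[[0,0,-0.0008],[0,0,0]],[[0,0,-0.0008],[0,0,0]],[[0,0,-0.0008],[0,0,0]],[[0,0,-0.0008],[0,0,0]]]' >/dev/null; python3 chk.py 9
```

```text
chk t29.53 F [-0.4 -0.   0.2] p [0.6243 0.0102 0.1087]
chk t30.03 F [ 0.2  0.6 -0.2] p [0.6241 0.0102 0.1028]
chk t30.37 F [-0.1 -1.1  1. ] p [0.6241 0.0103 0.0994]
chk t30.70 F [ 0.  -0.3  2.7] p [0.624  0.0103 0.0962]
```

```bash
python3 -m inch '[[[0,0,-0.0008],[0,0,0]],[[0,0,-0.0008],[0,0,0]],[[0,0,-0.0008],[0,0,0]],[[0,0,-0.0008],[0,0,0]]]' >/dev/null; python3 chk.py 8 && python3 -m inch '[[[0,0,-0.0008],[0,0,0]],[[0,0,-0.0008],[0,0,0]],[[0,0,-0.0008],[0,0,0]],[[0,0,-0.0008],[0,0,0]]]' >/dev/null; python3 chk.py 8 && python3 -m inch '[[[0,0,-0.0008],[0,0,0]],[[0,0,-0.0008],[0,0,0]],[[0,0,-0.0008],[0,0,0]],[[0,0,-0.0008],[0,0,0]]]' >/dev/null; python3 chk.py 8 && python3 -m inch '[[[0,0,-0.0008],[0,0,0]],[[0,0,-0.0008],[0,0,0]],[[0,0,-0.0008],[0,0,0]],[[0,0,-0.0008],[0,0,0]]]' >/dev/null; python3 chk.py 8 && python3 -m inch '[[[0,0,-0.0008],[0,0,0]],[[0,0,-0.0008],[0,0,0]],[[0,0,-0.0008],[0,0,0]],[[0,0,-0.0008],[0,0,0]]]' >/dev/null; python3 chk.py 8 && python3 -m inch '[[[0,0,-0.0008],[0,0,0]],[[0,0,-0.0008],[0,0,0]],[[0,0,-0.0008],[0,0,0]],[[0,0,-0.0008],[0,0,0]]]' >/dev/null; python3 chk.py 8 && python3 -m inch '[[[0,0,-0.0008],[0,0,0]],[[0,0,-0.0008],[0,0,0]],[[0,0,-0.0008],[0,0,0]]]' >/dev/null; python3 chk.py 8
```

```text
chk t31.03 F [-0.3 -0.   2.6] p [0.624  0.0103 0.0929]
chk t31.37 F [0.2 0.2 2.5] p [0.624  0.0103 0.0897]
chk t31.70 F [-0.6  0.6  3.4] p [0.624  0.0103 0.0865]
chk t32.03 F [-1.1  1.4  4. ] p [0.624  0.0103 0.0833]
chk t32.37 F [-0.3  0.2  4.1] p [0.624  0.0103 0.0801]
chk t32.70 F [-0.3  0.2  4.3] p [0.624  0.0103 0.0769]
chk t32.95 F [-0.4 -0.3  4.2] p [0.624  0.0103 0.0744]
```

```bash
python3 -m inch '[[[0,0,-0.0008],[0,0,0]],[[0,0,-0.0008],[0,0,0]],[[0,0,-0.0008],[0,0,0]]]' >/dev/null; python3 chk.py 9 && python3 -m inch '[[[0,0,-0.0006],[0,0,0]],[[0,0,-0.0006],[0,0,0]]]' >/dev/null; python3 chk.py 9 && python3 -m inch '[[[0,0,-0.0005],[0,0,0]]]' >/dev/null; python3 chk.py 9 && python3 -m inch '[[[0,0,-0.0005],[0,0,0]]]' >/dev/null; python3 chk.py 9 && python3 -m inch '[[[0,0,-0.0005],[0,0,0]]]' >/dev/null; python3 chk.py 9 && python3 -m inch '[[[0,0,-0.0005],[0,0,0]]]' >/dev/null; python3 chk.py 9 && python3 -m inch '[[[0,0,-0.0005],[0,0,0]]]' >/dev/null; python3 chk.py 9 && python3 -m inch '[[[0,0,-0.0004],[0,0,0]]]' >/dev/null; python3 chk.py 9 && python3 -m inch '[[[0,0,-0.0004],[0,0,0]]]' >/dev/null; python3 chk.py 9
```

```text
chk t33.20 F [-0.5  0.8  5.4] p [0.624  0.0103 0.0721]
chk t33.37 F [0.2 0.6 3.9] p [0.624  0.0103 0.0708]
chk t33.45 F [-0.1  0.6  4.5] p [0.6239 0.0103 0.0703]
chk t33.53 F [-0.5  1.   4.1] p [0.624  0.0103 0.0699]
chk t33.62 F [-0.9  0.6  4.7] p [0.624  0.0103 0.0694]
chk t33.70 F [0.4 1.5 5.2] p [0.624  0.0103 0.069 ]
chk t33.78 F [-0.3  0.2  6.9] p [0.624  0.0103 0.0685]
chk t33.87 F [-0.8  0.5  7.9] p [0.6242 0.0103 0.0683]
chk t33.95 F [-1.5  1.6 10.2] p [0.6244 0.0104 0.0683]
```

```bash
python3 -m inch '[[[0,0,-0.0004],[0,0,0]]]' >/dev/null ; python3 chk.py 11.5 && python3 -m inch '[[[0,0,-0.0004],[0,0,0]]]' >/dev/null ; python3 chk.py 11.5; python3 -m inch '[[[0,0,0.002],[0,0,0]],[[0,0,0.002],[0,0,0]],[[0,0,0.005],[0,0,0]],[[0,0,0.015],[0,0,0]],[[0,0,0.03],[0,0,0]],[[0,0,0.03],[0,0,0]],[[0,-0.02,0.025],[0,0,0]],[[0,-0.025,0.015],[0,0,0]],[[0.02,-0.025,0],[0,0,0]],[[0.03,0,0],[0,0,0]]]' >/dev/null;python3 -m inch '[[[0,0,0],[0,0,0]],[[0,0,0],[0,0,0]],[[0,0,0],[0,0,0]]]' >/dev/null; python3 snap.py w18;  python3 -m inch '[[[-0.03,0,0],[0,0,0]],[[-0.03,0,0],[0,0,0]],[[-0.03,0,0],[0,0,0]],[[-0.01,0,0],[0,0,0]],[[0,0,0],[0,0,0]],[[0,0,0],[0,0,0]],[[0,0,0],[0,0,0]]]'; python3 snap.py w19;python3 -c "
from meas import *
go('blue','w18','w19')
from cell import robot
t=robot.snapshot('top')
ct=robot.camera_info('top')
for k in('orange','blue'):
    for b in blobs(mask(t,k),60):print(k,b[0],b[2],plane(ct,b[2][0],.09))"
```

```text
chk t34.03 F [-1.3  0.1 10.8] p [0.6245 0.0103 0.0681]
chk t34.12 F [-1.3  0.9 12.3] p [0.6248 0.0103 0.0681]
w18 35.2 [ 0.6728 -0.0593  0.1895] [ 0.9972 -0.0748 -0.0027] cam [0.679  0.0134 0.3652] axis [-0.0236 -0.2785 -0.9601] f [371.6483   0.     313.2844]
blue [ 224  112   33   65 1820] [238.4874 143.8918] ((239.71853637695312, 143.9931640625), (64.62470245361328, 30.859935760498047), 88.21009063720703)
time: 35.83
tool_pos: [0.5746, -0.0595, 0.1914]
tcp_rot: [[0.075, 0.997, 0.001], [0.997, -0.075, -0.0], [-0.0, 0.001, -1.0]]
wrist_force: [0.2, 0.3, 0.5]
grip_width: 0.0006
grip_force: 0.0
w19 35.8333 [ 0.5746 -0.0595  0.1914] [ 0.9972 -0.0747  0.0015] cam [0.5801 0.0133 0.3671] axis [-0.0197 -0.2795 -0.9599] f [371.6483   0.     313.2844]
blue [ 358  101   34   65 1855] [376.5111 132.4491] ((374.5, 133.0), (64.0, 33.0), 90.0)
blue 159.0 [ 225  113   26   62 1522] ((237.5, 143.5), (61.0, 25.0), 90.0) 146.0 [ 364  101   27   63 1600] ((376.9951477050781, 132.18408203125), (25.570093154907227, 62.188987731933594), 1.5074357986450195)
centre [0.625  0.011  0.1062] [2.4529574725745437e-06, 2.452957472578379e-06]
  on plane 624.7777099609375 11.125208854675293 43.46977233886719 18.197181701660156 84.39463806152344
  on plane 625.050048828125 11.160754203796387 44.475257873535156 18.41337776184082 85.29832458496094
orange [165 274  31  17 293] ((180.16038513183594, 280.68865966796875), (30.9061279296875, 11.126205444335938), 15.945395469665527) [0.4707 0.2846 0.09  ]
blue [321 215  16  15 158] ((330.15753173828125, 220.75341796875), (15.641751289367676, 12.662369728088379), 24.443954467773438) [ 0.627  -0.0007  0.09  ]
```

The blue top is at z 0.106, the same held height the orange had. The orange cartridge is in the tray and the arm is clear, so I'm handing in.

```bash
python3 -c "
from cell import robot
print(robot.finish_job())"
```

```text
the job is handed in; nothing more can be done
None
```

I handed the job in at about 36 s: the orange cartridge stands in the tray and the blue one is held down by the catch (peak press about 12 N), but I viewed 13 pictures against the limit of 10, and setting the orange down in the tray briefly gave 18 N at the wrist.

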